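Set the dosing console to the red formula and start it

TASK

Red-bag linen has gone into the left washer: on the dosing console, flick the left wheel (the one in the blue frame) round click by click with a fingertip until its red field has clicked in at the white pointers, take the finger off the wheel, then press the green start button in front of that wheel fully down and let it come up again. Leave the right wheel and its button as they are. Only push with the fingertips, gently: do not grip or lift anything, do not shove the console about, and leave the cup, the spray can and the soap beside it where they stand.

Things in the scene. Friction and masses are not known exactly. Their poses are not given: they have to be found in the camera images.
- console: heavy (about 3 kg) free-standing light-grey console, 160 (x) x 210 (y) x 82 mm high, dark flat top. Origin: centre of its underside; x from its front (towards the robot) to its back, y left, z up. Left channel (y +52 mm) has a blue frame, right one (y -52 mm) a yellow frame; in each a wheel stands out of the top (axle along y at x +20, z 56 mm), and a green button lies in front of it at x -55 mm.
- left_wheel (a joint): left wheel, rad, endless; grows when its top is pushed away from the robot (console +x). A spring click stop holds it at each multiple of 0.785 (45 deg) and pulls it to the nearest; 2 to 4 N at a lug moves it over. At the pointers: 0 (and every full turn, 6.283) red, +1 click white, +2 purple, +3 turquoise, 4 either way green, -1 black, -2 blue, -3 yellow. Starts 2 to 4 clicks below 0.
- left_pointer (a point): fixed to the console (axes as the console): point 34.7 mm over the left wheel's axle, between the white pointer marks on the blue frame. 8.7 mm over the console's top; the frame stands 3 mm proud of the top. A fingertip end held 3 to 5 mm higher than this point clears the fields and meets the lugs; moved from 48 mm in front of it along +x to just over it, it turns the wheel one click.
- red_field (a point): middle of the red field's face on the left wheel, 34.7 mm from the axle; at left_pointer when red is set. The wheel is 20 mm wide with 8 coloured fields; 8 dark lugs between them, 3.5 mm thick, reach to 50 mm from the axle. On a click, one lug stands 22.5 deg in front of the top and one 22.5 deg behind, tips 46 mm over the axle (20 mm over the console's top), faces 27 mm apart at 38 mm over the axle.
- left_start (a joint): travel of the left green start button, m: 0 up, 0.005 fully down; springs back. It takes about 2 N to start and 5 N to hold fully down.
- left_start_top (a point): centre of the top of the left start button (23 mm across, stands 8 mm over the console's top when up).
- right_wheel (a joint): right wheel (yellow frame), same build, starts on any click; to be left as it is.
- right_red_field (a point): middle of the red field on the right wheel, 34.7 mm from its axle.
- right_start (a joint): travel of the right green start button, m; to be left alone.
- dosing_cup_mid (a point): centre of a loose pale grey-blue plastic dosing cup, 57 mm across, 49 mm high, standing left of the console.
- starch_spray_mid (a point): centre of a loose grey-green spray can, 59 mm across, 192 mm high, standing right of the console.
- soap_bar_mid (a point): centre of a loose white soap bar, 39 x 87 x 24 mm, lying right of the console.

How it is judged:
By the outcome, as a careful person would: the job done as asked, in the order asked, and still so for the second after the job is handed in, with the robot touching nothing.
It also fails if it takes over 51 s, if anything falls off the work surface, if the arm or the gripper's body presses on something with over 40 N, if the wrist force passes 120 N, or if a joint passes its speed limit or range.

ROBOT

A 7-joint arm with a two-finger parallel gripper is mounted at the origin on a cart in front of the work surface, level with it; the furniture and walls round the work are solid. World frame = base frame: x ahead of the robot, y to its left, z up, the work surface at z = 0. Lengths are in m, angles in rad, forces in N, time in s.
With the tool pointing down it reaches from about 0.35 to 0.9 m from the base axis. Payload 19.9 kg.
Tool frame: the origin (TCP) lies on the centre line of the jaws, within the pads' length; the fingertips stand 14 mm ahead of it and the grasp point (between the pads) lies 5 mm behind it; z points along the fingers, y is the line along which they close (so a half turn about z gives the same grasp; the last joint's range is limited). The gripper opens to 85 mm and grips with 20 to 120 N. Pads are 22 mm wide; open, the fingers measure 114 mm over their backs; the gripper's body (76 mm by 85 mm) begins 54 mm behind the grasp point. The pads swing forward as they close: fully open they stand 13 mm farther back than shut.
Start: joints at [1.121, 0.417, -0.01, 1.614, 0.005, 1.111, -0.053], TCP at [0.248, -0.574, 0.245] pointing down, gripper open.
Joint ranges: [-2.81, 2.81], [-0.39, 2.02], [-1.27, 1.25], [0.06, 2.57], [-1.19, 4.33], [0.19, 2], [-2.82, 2.82]. Speed limits (rad/s): [1.89, 1.89, 2.39, 2.39, 3.01, 3.01, 3.01].

INTERFACE

Orientations are given as a unit quaternion [x, y, z, w].
In Python, from plant import r gives the robot as it stands.
- The arm moves only by the shell command python3 -m handwheel 'ROWS'. ROWS is JSON, one flat list of numbers, 7 for each row, row after row: the shift along the tool's x, y, z as a fraction of full scale, then the turn, a rotation vector about the tool's x, y, z as a fraction of full scale, then the closure, from 0 (fully open) to 1 (shut). In form: [dx, dy, dz, wx, wy, wz, hand, dx, dy, dz, wx, wy, wz, hand, ...]. A call has 1 to 20 rows; each row is the pose to reach, as a shift and turn from the pose commanded when the call began, along the tool's axes at that moment, turning the shorter way round; what a row does not reach only later rows make up. Full scale, the value 1, is 0.12 m for a shift and 180 degrees for a turn. A row lasts 1/12 s, in which the tool goes at most 41.7 mm and 7.16 degrees, less where a joint would pass 70% of its speed; a pose out of reach is approached as far as the arm can. A call with a number of a shift or a turn outside -1 to 1 is refused whole. A call with a gripper value outside its range is refused whole. The fingers move at their own pace and stop on an object; the grip force is fixed at half the most. Time passes only in rows, so rows that repeat a pose let the fingers close. It gives the time, the measured TCP pose, the force and the opening at its end, in the units of the state.
- r.get_state(): the state, without advancing time (a new reading comes with each control period).
- r.snapshot(name): name is "scene" or "top"; returns (picture, depth): 384x512x3 uint8, red, green, blue; 384x512 float32, m along the optical axis (not along the pixel's ray), 0 where there is no reading.
- r.camera_model(name): a dict with "mtx" (3x3 intrinsics, pixels), "k1" (the pictures are not rectified: a ray, as slopes to the right and down, at radius r is drawn at 1 + k1 r^2 times it, then the intrinsics apply), "world_to_cam" (4x4, takes a point from world to camera coordinates). Camera axes: x right, y up, looking along -z (the intrinsics and any distortion apply to the point x, -y, -z); pixel columns grow to the right and rows downward; lengths in m; the calibration is good to about 2 mm. A picture is of the moment at which its call begins. camera_model takes no time and is no camera call.
- r.hand_in(): hands the job in, once; it reports no verdict.
The state is a dict: "time_s": time; "q": joint angles; "qvel": joint speeds; "joint_efforts": joint torques, N m; "tcp_pos": TCP position; "ee_rot": TCP orientation; "wrist_force": force on the tool from outside, world axes, zero at the start; "moment": the same for the moment, N m; "opening": finger opening in m.
Only numpy, scipy, OpenCV 4.12 (cv2) and the standard library are available. Lean on these libraries where they do the work, as an engineer would, in place of code of your own. Each camera call takes 0.05 s, during which the arm holds its last target. There are 200 camera calls.

## Working session

There is one attempt and no reset: what is moved stays moved. The work goes in short steps, Python scripts to look and compute and a shell command to move; the robot and the scene stay as the last step left them, time stands still between calls to the robot, and variables do not carry over. Pictures are saved under pics/ and viewed, on a budget of 10 in all, crops included, one or two more only if the job needs it, and the job is handed in when it is done.

```bash
mkdir -p pics; ls
python3 - <<'E'
from plant import r
import cv2,numpy as np
s=r.get_state(); print({k:np.round(v,4).tolist() for k,v in s.items()})
for n in("scene","top"):
    p,d=r.snapshot(n); cv2.imwrite(f"pics/{n}0.png",p[:,:,::-1]); np.savez(f"{n}0.npz",p=p,d=d)
    c=r.camera_model(n); print(n,c)
E
```

```text
pics
{'time_s': 0.0, 'q': [1.1215, 0.418, -0.0103, 1.6142, 0.0047, 1.1107, -0.053], 'qvel': [0.0004, 0.0004, -0.0022, -0.0018, -0.0003, 0.0002, -0.0008], 'joint_efforts': [0.0001, -86.4438, 0.6785, -43.4917, 0.019, 0.0073, 0.0], 'tcp_pos': [0.2477, -0.5735, 0.2447], 'ee_rot': [0.9793, 0.2025, -0.0002, -0.0006], 'wrist_force': [-0.8384, 0.0389, -0.6346], 'moment': [-0.0075, -0.0083, 0.016], 'opening': 0.0857}
scene {'mtx': array([[352.10133412,   0.        , 252.7240275 ],
       [  0.        , 352.10133412, 195.93316139],
       [  0.        ,   0.        ,   1.        ]]), 'k1': 0.00019743302672282193, 'world_to_cam': array([[ 0.50458573, -0.86333651,  0.00658144, -0.30797235],
       [ 0.38864621,  0.233942  ,  0.89119317, -0.2886742 ],
       [-0.77093927, -0.4471255 ,  0.45357626, -0.50331296],
       [ 0.        ,  0.        ,  0.        ,  1.        ]])}
top {'mtx': array([[449.94744974,   0.        , 248.75439326],
       [  0.        , 449.94744974, 187.80593187],
       [  0.        ,   0.        ,   1.        ]]), 'k1': -0.13129448810532166, 'world_to_cam': array([[-7.79987685e-02, -9.96953343e-01,  4.73305936e-04,
         6.77695978e-03],
       [ 9.74360916e-01, -7.61306877e-02,  2.11718975e-01,
        -5.40516243e-01],
       [-2.11037907e-01,  1.69749901e-02,  9.77330472e-01,
        -1.08086378e+00],
       [ 0.00000000e+00,  0.00000000e+00,  0.00000000e+00,
         1.00000000e+00]])}
```

View pics/scene0.png

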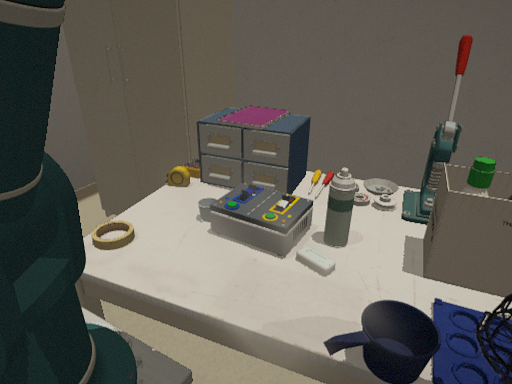

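View pics/top0.png

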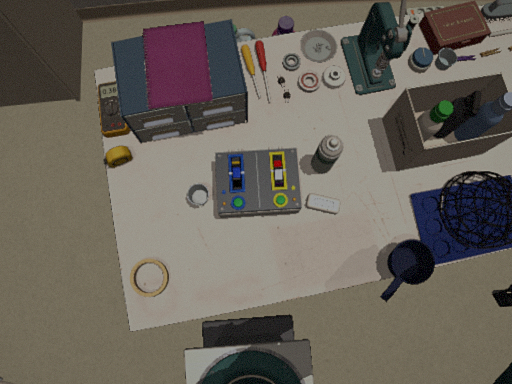

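The scene view shows the console at about (262,215), the can at (340,208) and the soap at (316,260). The top view shows the blue channel at about (237,175), its button at (238,203), the right button at (281,200) and the cup at (198,195). A drawer cabinet stands behind and to the left. Next I measure the buttons and zoom in.

```bash
cat > h.py <<'E'
import numpy as np,cv2
from plant import r
def ray(n,uv):
    c=r.camera_model(n);T=c["world_to_cam"];k=np.array([c["k1"],0,0,0.])
    s=cv2.undistortPoints(np.array([[uv]],float),c["mtx"],k)[0,0]
    return -T[:3,:3].T@T[:3,3], T[:3,:3].T@np.array([s[0],-s[1],-1.])
def onz(n,uv,z):
    o,d=ray(n,uv); return o+d*(z-o[2])/d[2]
def proj(n,P):
    c=r.camera_model(n);T=c["world_to_cam"];p=T[:3,:3]@np.asarray(P)+T[:3,3]
    x,y=p[0]/-p[2],-p[1]/-p[2];f=1+c["k1"]*(x*x+y*y);m=c["mtx"]
    return np.array([m[0,0]*x*f+m[0,2],m[1,1]*y*f+m[1,2]])
def blobs(p,lo,hi,box,amin=15):
    h=cv2.cvtColor(p,cv2.COLOR_RGB2HSV);m=cv2.inRange(h,lo,hi)
    x0,y0,x1,y1=box;k=np.zeros_like(m);k[y0:y1,x0:x1]=m[y0:y1,x0:x1]
    n,l,s,c=cv2.connectedComponentsWithStats(k)
    return [(c[i].round(2).tolist(),s[i].tolist()) for i in range(1,n) if s[i][4]>=amin]
E
python3 - <<'E'
from h import *
for n,b in(("top",(205,140,310,225)),("scene",(200,175,320,260))):
    p=np.load(n+"0.npz")["p"]
    for nm,lo,hi in(("green",(40,100,60),(80,255,255)),("blue",(105,120,60),(130,255,255)),("yellow",(22,120,120),(35,255,255))):
        for c,s in blobs(p,lo,hi,b): print(n,nm,c,s,onz(n,c,.09 if nm=="green" else .085).round(4))
p=np.load("top0.npz")["p"][140:225,205:310];q=np.load("scene0.npz")["p"][175:255,205:320]
a=cv2.resize(p,None,fx=5,fy=5,interpolation=2);b=cv2.resize(q,None,fx=4.4,fy=4.4,interpolation=2)
cv2.imwrite("pics/t1.png",a[:,:,::-1]);cv2.imwrite("pics/s1.png",b[:,:,::-1])
d=np.load("top0.npz")["d"];print(d[180,258],d[205:207,225:255:6])
for nm,z,uv in(("cup",.049,(198,192)),("can",.192,(331,146)),("cabinet front-left bottom?",.0,(147,138)),("cab",.0,(246,123))):print(nm,onz("top",uv,z).round(3))
E
```

```text
top green [280.07, 199.4] [276, 195, 9, 9, 60] [ 0.4976 -0.1089  0.09  ]
top green [237.79, 202.11] [234, 198, 9, 9, 63] [ 0.4989 -0.0053  0.09  ]
top blue [235.92, 172.88] [228, 154, 17, 39, 348] [ 0.5739 -0.006   0.085 ]
top blue [237.62, 202.93] [231, 196, 14, 14, 82] [ 0.4978 -0.0047  0.085 ]
top yellow [276.82, 158.24] [269, 151, 16, 18, 108] [ 0.6037 -0.111   0.085 ]
top yellow [278.49, 182.01] [271, 172, 16, 18, 114] [ 0.5425 -0.1095  0.085 ]
top yellow [280.07, 199.38] [273, 193, 15, 14, 90] [ 0.4985 -0.1094  0.085 ]
scene green [231.98, 203.61] [228, 201, 9, 6, 46] [ 0.495  -0.0094  0.09  ]
scene green [269.92, 214.95] [266, 213, 9, 5, 40] [ 0.4938 -0.1123  0.09  ]
scene blue [258.58, 189.85] [254, 187, 10, 7, 26] [ 0.6019 -0.022   0.085 ]
scene blue [249.44, 190.6] [246, 189, 8, 5, 25] [ 0.5858 -0.0038  0.085 ]
scene blue [241.32, 198.53] [232, 193, 22, 11, 73] [ 0.5369 -0.0094  0.085 ]
scene blue [231.65, 206.63] [225, 203, 15, 7, 43] [ 0.4896 -0.0119  0.085 ]
scene yellow [315.56, 177.87] [313, 175, 7, 8, 39] [ 0.7516 -0.1214  0.085 ]
scene yellow [295.0, 200.0] [291, 196, 9, 9, 32] [ 0.5986 -0.1271  0.085 ]
scene yellow [278.85, 209.0] [269, 202, 23, 13, 81] [ 0.537  -0.1134  0.085 ]
scene yellow [269.66, 217.87] [262, 214, 16, 8, 53] [ 0.4896 -0.114   0.085 ]
1.11726 [[1.1007396 1.1032853 1.0970812 1.1036305 1.1044612]
 [1.1066328 1.1046518 1.0968157 1.1005527 1.103712 ]]
cup [0.54  0.094 0.049]
can [ 0.593 -0.228  0.192]
cabinet front-left bottom? [0.713 0.232 0.   ]
cab [ 0.735 -0.043  0.   ]
```

View pics/t1.png

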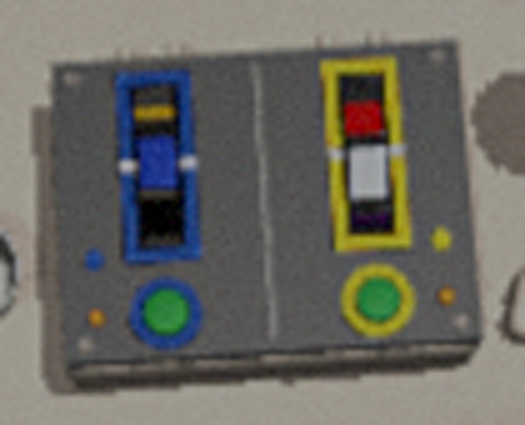

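View pics/s1.png

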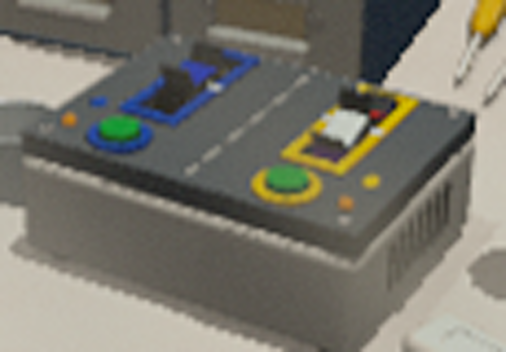

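Blue is at the pointers, with black in front and yellow behind, so the wheel is at -2 and needs two forward clicks. The two cameras put the left button at about (0.497, -0.007), the console yaw at about -0.7° and the pointer at about (0.572, -0.008, 0.091). The 104 mm button spacing checks out. I'll shut the fingers and go above the start spot.

```bash
M="python3 -m handwheel"
$M '[0.5,-0.43,0,0,0,0,1, 0.99,-0.85,0,0,0,0,1, 0.99,-0.85,0,0,0,0,1, 0.99,-0.85,0,0,0,0,1, 0.99,-0.85,0,0,0,0,1, 0.99,-0.85,0,0,0,0,1]'
```

```text
time_s: 0.6
tcp_pos: [0.3173, -0.4316, 0.2454]
ee_rot: [0.979, 0.204, 0.0, -0.0]
wrist_force: [0.4, -0.7, 1.2]
opening: 0.0121
```

```bash
M="python3 -m handwheel"
$M '[0.99,-0.85,0,0,0,0,1, 0.99,-0.85,0,0,0,0,1, 0.99,-0.85,0,0,0,0,1, 0.99,-0.85,0,0,0,0,1, 0.99,-0.85,0,0,0,0,1]'
$M '[0.99,-0.85,0,0,0,0,1, 0.99,-0.85,0,0,0,0,1, 0.99,-0.85,0,0,0,0,1, 0.99,-0.85,0,0,0,0,1, 0.99,-0.85,0,0,0,0,1]'
$M '[0.95,-0.85,0,0,0,0.134,1, 0.95,-0.85,0,0,0,0.134,1, 0.95,-0.85,0,0,0,0.134,1, 0.95,-0.85,0,0,0,0.134,1, 0.95,-0.85,0,0,0,0.134,1, 0.95,-0.85,0,0,0,0.134,1, 0.95,-0.85,0,0,0,0.134,1]'
```

```text
time_s: 1.02
tcp_pos: [0.3875, -0.2879, 0.2453]
ee_rot: [0.979, 0.205, 0.0, -0.0]
wrist_force: [0.8, 0.8, 0.4]
opening: -0.0003
time_s: 1.43
tcp_pos: [0.456, -0.1469, 0.2454]
ee_rot: [0.979, 0.205, 0.001, -0.001]
wrist_force: [-0.0, 0.3, 0.3]
opening: 0.0001
time_s: 2.02
tcp_pos: [0.5182, -0.0132, 0.2448]
ee_rot: [1.0, -0.006, -0.0, -0.0]
wrist_force: [0.2, -0.6, 0.3]
opening: -0.0002
```

```bash
M="python3 -m handwheel"
$M '[0.05,-0.04,0.4,0,0,0,1, 0.05,-0.04,0.7,0,0,0,1, 0.05,-0.04,0.83,0,0,0,1, 0.05,-0.04,0.83,0,0,0,1, 0.05,-0.04,0.83,0,0,0,1]'
python3 - <<'E'
from h import *
s=r.get_state();print(s["tcp_pos"].round(4) if hasattr(s["tcp_pos"],"round") else s["tcp_pos"])
out=[]
for n,b in(("scene",(200,140,320,235)),("top",(205,120,310,215))):
    p,d=r.snapshot(n)
    t=np.array(s["tcp_pos"])-[0,0,.014];print(n,proj(n,t))
    x0,y0,x1,y1=b;out.append(cv2.resize(p[y0:y1,x0:x1],(400,360),interpolation=2))
    f=proj(n,t);f=((f-[x0,y0])*[400/(x1-x0),360/(y1-y0)]).astype(int);cv2.circle(out[-1],tuple(map(int,f)),3,(255,0,255),-1)
cv2.imwrite("pics/c1.png",np.hstack(out)[:,:,::-1])
E
```

```text
time_s: 2.43
tcp_pos: [0.5237, -0.0094, 0.1456]
ee_rot: [1.0, -0.007, -0.001, 0.0]
wrist_force: [0.8, -0.4, 0.9]
opening: 0.0001
[ 0.5237 -0.0094  0.1456]
scene [238.22902188 183.4163992 ]
top [238.32668999 188.49043931]
```

View pics/c1.png

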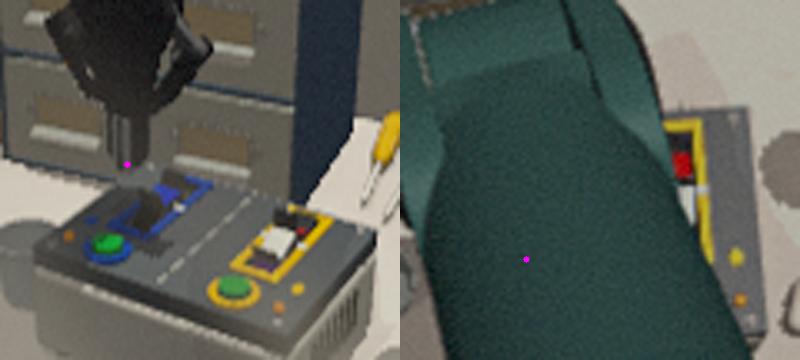

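The fingertips appear where predicted in the scene view, at crop (127,165), in front of and above the wheel; the top view is blocked by the arm. I'll go down and make the first flick.

```bash
M="python3 -m handwheel"
$M '[0,-0.01,0.15,0,0,0,1, 0,-0.01,0.27,0,0,0,1, 0,-0.01,0.305,0,0,0,1, 0,-0.01,0.305,0,0,0,1]'
$M '[0.05,0,0,0,0,0,1, 0.1,0,0,0,0,0,1, 0.15,0,0,0,0,0,1, 0.19,0,0,0,0,0,1, 0.23,0,0,0,0,0,1, 0.27,0,0,0,0,0,1, 0.31,0,0,0,0,0,1, 0.35,0,0,0,0,0,1, 0.38,0,0,0,0,0,1, 0.4,0,0,0,0,0,1, 0.4,0,0,0,0,0,1, 0.4,0,0,0,0,0,1]'
python3 - <<'E'
from h import *
p,d=r.snapshot("scene");b=(200,140,320,235);x0,y0,x1,y1=b
cv2.imwrite("pics/c2.png",cv2.resize(p[y0:y1,x0:x1],(720,570),interpolation=2)[:,:,::-1])
E
```

```text
time_s: 2.87
tcp_pos: [0.5241, -0.0071, 0.1096]
ee_rot: [1.0, -0.007, 0.0, 0.0]
wrist_force: [-1.0, -0.6, -0.2]
opening: 0.0001
time_s: 3.87
tcp_pos: [0.5719, -0.0073, 0.109]
ee_rot: [1.0, -0.007, -0.0, -0.0]
wrist_force: [0.3, 0.6, 0.2]
opening: -0.0001
```

View pics/c2.png

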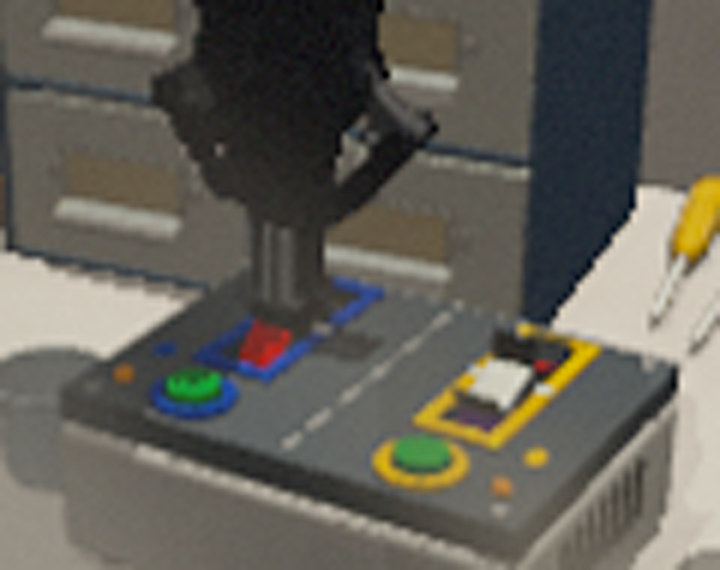

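Red now shows in front of the finger at crop (265,342), so one click is done and the finger is free, with about zero force. I'll lift, go back and repeat once.

```bash
M="python3 -m handwheel"
$M '[0,0,-0.15,0,0,0,1, 0,0,-0.3,0,0,0,1, 0,0,-0.32,0,0,0,1, -0.2,0,-0.32,0,0,0,1, -0.38,0,-0.32,0,0,0,1, -0.4,0,-0.32,0,0,0,1, -0.4,0,-0.2,0,0,0,1, -0.4,0,-0.05,0,0,0,1, -0.4,0,0,0,0,0,1, -0.4,0,0,0,0,0,1]'
$M '[0.05,0,0,0,0,0,1, 0.1,0,0,0,0,0,1, 0.15,0,0,0,0,0,1, 0.19,0,0,0,0,0,1, 0.23,0,0,0,0,0,1, 0.27,0,0,0,0,0,1, 0.31,0,0,0,0,0,1, 0.35,0,0,0,0,0,1, 0.38,0,0,0,0,0,1, 0.4,0,0,0,0,0,1, 0.4,0,0,0,0,0,1, 0.4,0,0,0,0,0,1]'
$M '[0,0,-0.15,0,0,0,1, 0,0,-0.35,0,0,0,1, 0,0,-0.5,0,0,0,1, -0.3,0,-0.5,0,0,0,1, -0.6,0,-0.5,0,0,0,1, -0.62,0,-0.5,0,0,0,1, -0.62,0,-0.5,0,0,0,1]'
python3 - <<'E'
from h import *
p,d=r.snapshot("scene");b=(200,140,320,235);x0,y0,x1,y1=b
cv2.imwrite("pics/c3.png",cv2.resize(p[y0:y1,x0:x1],(720,570),interpolation=2)[:,:,::-1])
print(blobs(p,(40,100,60),(80,255,255),(200,175,320,260)))
for c,s in blobs(p,(40,100,60),(80,255,255),(200,175,320,260)):print(onz("scene",c,.09))
E
```

```text
time_s: 4.75
tcp_pos: [0.5231, -0.0067, 0.1078]
ee_rot: [1.0, -0.007, -0.001, -0.0]
wrist_force: [0.2, -0.2, -1.1]
opening: 0.0
time_s: 5.75
tcp_pos: [0.5719, -0.0073, 0.109]
ee_rot: [1.0, -0.007, -0.0, -0.0]
wrist_force: [-0.6, -0.1, 0.2]
opening: 0.0002
time_s: 6.33
tcp_pos: [0.4961, -0.0066, 0.1694]
ee_rot: [1.0, -0.007, -0.0, 0.0]
wrist_force: [0.5, 0.6, 0.2]
opening: 0.0004
[([231.8, 203.84], [228, 201, 9, 6, 44]), ([270.03, 215.0], [266, 213, 9, 5, 39])]
[ 0.49377006 -0.00971014  0.09      ]
[ 0.49371856 -0.11261142  0.09      ]
```

View pics/c3.png

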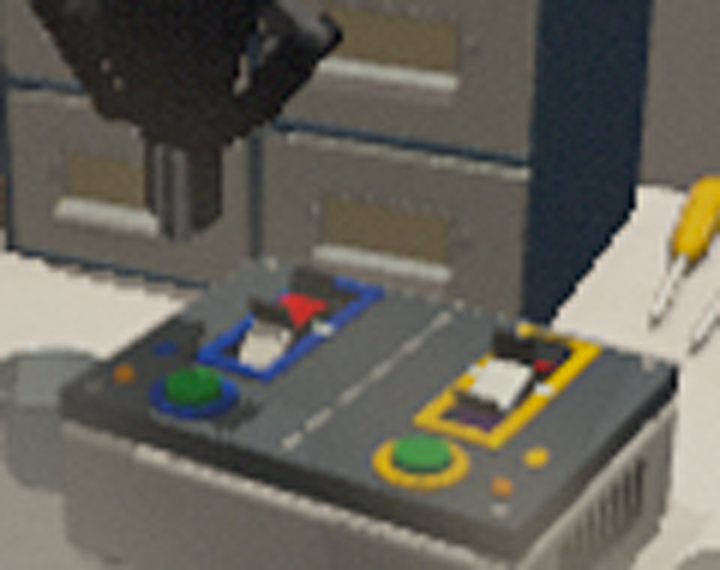

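Red stands at the pointers, crop (302,305), white is in front, and the finger is off. I'll press the button in stages.

```bash
M="python3 -m handwheel"
$M '[0,0,0.2,0,0,0,1, 0,0,0.4,0,0,0,1, 0,0,0.52,0,0,0,1, 0,0,0.55,0,0,0,1, 0,0,0.56,0,0,0,1, 0,0,0.57,0,0,0,1, 0,0,0.57,0,0,0,1]'
$M '[0,0,0.008,0,0,0,1, 0,0,0.016,0,0,0,1, 0,0,0.02,0,0,0,1, 0,0,0.02,0,0,0,1, 0,0,0.02,0,0,0,1]'
```

```text
time_s: 6.97
tcp_pos: [0.4981, -0.0063, 0.1013]
ee_rot: [1.0, -0.007, 0.0, -0.0]
wrist_force: [-2.2, -0.0, 4.2]
opening: -0.0
time_s: 7.38
tcp_pos: [0.4981, -0.0063, 0.099]
ee_rot: [1.0, -0.007, 0.001, -0.0]
wrist_force: [-2.6, -0.1, 11.3]
opening: 0.0001
```

```bash
M="python3 -m handwheel"
$M '[0,0,0.008,0,0,0,1, 0,0,0.012,0,0,0,1, 0,0,0.012,0,0,0,1, 0,0,0.012,0,0,0,1]'
```

```text
time_s: 7.72
tcp_pos: [0.4982, -0.0063, 0.0986]
ee_rot: [1.0, -0.007, 0.001, 0.0]
wrist_force: [-12.2, -0.1, 37.3]
opening: -0.0002
```

The button is on its stop: the force rose sharply with almost no further travel. I'll release it and retreat.

```bash
M="python3 -m handwheel"
$M '[0,0,-0.05,0,0,0,1, 0,0,-0.1,0,0,0,1, 0,0,-0.3,0,0,0,1, 0,0,-0.6,0,0,0,1, 0,0,-0.9,0,0,0,1, -0.4,0,-1,0,0,0,1, -0.8,0,-1,0,0,0,1, -0.9,0,-1,0,0,0,1, -0.9,0,-1,0,0,0,1, -0.9,0,-1,0,0,0,1]'
python3 - <<'E'
from h import *
o=[]
for n,b in(("scene",(195,165,325,255)),("top",(180,135,350,235))):
    p,d=r.snapshot(n);x0,y0,x1,y1=b
    o.append(cv2.resize(p[y0:y1,x0:x1],(400,300),interpolation=2))
    for c,s in blobs(p,(40,100,60),(80,255,255),(200,140,320,260)):print(n,c,s,onz(n,c,.09).round(4))
cv2.imwrite("pics/c4.png",np.vstack(o)[:,:,::-1])
E
```

```text
time_s: 8.55
tcp_pos: [0.3892, -0.0052, 0.2175]
ee_rot: [1.0, -0.007, 0.001, 0.0]
wrist_force: [0.8, 0.1, 0.7]
opening: -0.0
scene [231.94, 203.55] [228, 201, 9, 6, 47] [ 0.4952 -0.0092  0.09  ]
scene [269.95, 215.05] [266, 213, 9, 5, 40] [ 0.4934 -0.1126  0.09  ]
top [280.0, 199.5] [276, 196, 9, 8, 60] [ 0.4973 -0.1087  0.09  ]
```

View pics/c4.png

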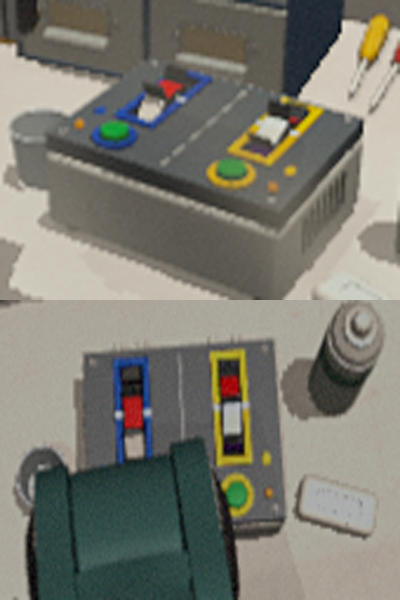

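Red sits at the white pointers in both views (top crop (132,412)). The left button is up at its original pixel, and the right wheel still shows white. The console, cup, can and soap have not moved. I'm handing in.

```bash
python3 -c "
from plant import r
print(r.hand_in(), r.get_state()['time_s'])"
```

```text
the job is handed in; nothing more can be done
the job is handed in; nothing more can be done
```

The left wheel is on red and its start button has been pressed and released. The job is handed in at about 8.6 s of the 51 s allowed.

- **Wheel:** it started on blue, two clicks below red. I flicked it forward two single clicks with the shut fingertips. Red now sits at the white pointers in both camera views.
- **Start button:** after taking the finger off the wheel, I pressed the left button down onto its stop, then let it come up. In the scene view it is back at its original position. The arm hid it in the last top view.
- **Press force:** the last push, made to confirm the stop, read about 37 N upward and 12 N sideways at the wrist. That is firmer than the job needed, but well under the 120 N wrist limit.
- **Everything else:** the right wheel still shows white and its button is up. The console's buttons measure within about 2 mm of their first positions. I judged the cup, can and soap by eye only, and they look unmoved.
- **Disagreement:** the two cameras differed by about 4 mm on the console's position, so I worked from the average. This caused no trouble.

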